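# Lay the sealant cartridge into the bench dispenser and close the plunger on it

### The job

Load the bench dispenser with the sealant cartridge that stands upright in its trough, without gripping or lifting it: push it over towards the slotted front plate and ease it down gently onto its side, nozzle in the slot, supporting it all the way so that it never drops. Then push the plunger's palm knob so that the plunger slides the cartridge fully home against the front plate, and leave the other things on the bench where they are.

Things in the scene. Friction and masses are not known exactly. Their poses are not given: they have to be found in the camera images.
- dispenser: bench dispenser fixed to the table: open straight trough of sheet steel on a dark base plate 276 x 104 x 8 mm. Origin: on the table under the middle of the base plate; x = along the trough towards the slotted front plate (the way the nozzle will point), z up. Every 'x' below is in this frame, in mm. Beyond x = 138 and x = -138 there is only bare table
- trough_floor (a point): middle of the trough's flat floor, 35 mm above the table, x = 0. The trough is 45 mm wide inside; its side walls reach 66 mm above the table
- front_slot (a point): on the rear face (x = 114) of the aluminium front plate, on the axis of a lying cartridge, 55 mm above the table. The plate is 6 mm thick, 66 mm wide, 75 mm high; its slot is 26 mm wide, open at the top, its bottom 42 mm above the table. The cartridge's shoulder stops against the plate, its nozzle lies in the slot
- rear_plate (a point): on the rear face (x = -108) of the aluminium rear plate, 8 mm thick, 66 mm wide, 80 mm high, 55 mm above the table, where the plunger rod passes; its bushing reaches to x = -117
- cartridge: white and grey sealant cartridge, about 0.25 kg, standing loose in the rear of the trough (x -62 to -54). Body 40 mm in diameter, 140 mm long, flat shoulder, collar 20 mm in diameter and 12 long, nozzle tapering from 13.6 to 8 mm. Origin: centre of the foot; z towards the nozzle. It tips over its front foot edge, past balance at about 15 degrees. Half-open fingers fit astride the nozzle. Home: lying, origin at x = -26
- cartridge_tip (a point): end of that cartridge's nozzle, 225 mm from its foot, 260 mm above the table while it stands. Tipped straight, it comes down about 67 mm beyond the front plate, axis 55 mm above the table with open space beneath; the foot is then near x = -38 and the shoulder about 12 mm short of the front plate
- plunger (a joint): plunger of the dispenser, slides along the trough, m: 0 fully back, grows towards the front plate, starts at 0 to 0.008, stops at 0.085. Its black disc, 34 mm in diameter, has its front face at x = -92 mm + joint; reads 0.066 when it has pushed the cartridge home. About 2.5 N of friction; stays where it is left
- plunger_palm (a point): centre of the rear face of the plunger's round black palm knob (36 mm in diameter, 10 mm thick, 55 mm above the table), at x = -205 mm + joint, on a 10 mm rod behind the rear plate. Push here along the dispenser's +x
- spare: a second cartridge of the same kind, standing on the table farther back, outside the dispenser; leave it alone. Origin: centre of its foot
- hood: black connector hood, 62 x 117 x 44 mm, lying on the table; leave it alone. Origin: centre of underside
- tape_roll: black roll of tape, 62 mm in diameter, 19 mm high, lying on the table; leave it alone. Origin: centre of underside
- driver: screwdriver with a yellow handle, 152 mm long, lying on the table nearer the robot; leave it alone. Origin: centre of underside
Things that resemble listed ones, but are neither listed nor needed, are in the scene too. What is shaped like the cartridge but brown or yellow is not meant.

How it is judged (in metres and radians):
On the way:
1. the cartridge lies on its side in the trough, nozzle in the slot, the plunger not yet pushed up (angle between the z axis of cartridge and the x axis of dispenser, either way round below 0.06 rad and x of cartridge_tip in the frame of dispenser above 0.13 m and z of cartridge_tip in the frame of dispenser below 0.063 m and value of joint plunger below 0.05 m), for 0.2 s.
At the end, for the whole second after the job is handed in: the cartridge lies at rest in the trough (axis within 0.05 rad of the trough's, nozzle in the slot), its shoulder within 4 mm of the front plate, and the plunger is up against its foot (joint above 0.061, home is 0.066) (angle between the z axis of cartridge and the x axis of dispenser, either way round below 0.05 rad and x of cartridge in the frame of dispenser above -0.03 m and z of cartridge in the frame of dispenser below 0.06 m and z of cartridge_tip in the frame of dispenser below 0.063 m and x of cartridge_tip in the frame of dispenser above 0.19 m and value of joint plunger above 0.061 m and linear speed of cartridge below 0.02 m/s); the robot touches nothing.
It fails at once if the cartridge fell or dropped: it turned faster than 3 rad/s (angular speed of cartridge above 3 rad/s).
It fails at once if the cartridge was lifted: its foot more than 15 mm above where it lies, or out of the trough (z of cartridge in the frame of dispenser above 0.07 m or y of cartridge in the frame of dispenser above 0.02 m or y of cartridge in the frame of dispenser below -0.02 m).
It fails at once if the cartridge was gripped or forced: more than 30 N from the fingers (contact force between the fingers and cartridge above 30 N).
It fails at once if a bystander was moved more than 20 mm (distance of any of spare, hood, tape_roll, driver from where it was at the start of the episode above 0.02 m).
It also fails if it takes over 64 s, if anything falls off the work surface, if the arm or the gripper's body presses on something with over 40 N, if the wrist force passes 120 N, or if a joint passes its speed limit or range.

### The arm

A 6-joint arm with a two-finger parallel gripper is mounted at the origin on a cart in front of the work surface, level with it; the furniture and walls round the work are solid. World frame = base frame: x ahead of the robot, y to its left, z up, the work surface at z = 0. Lengths are in mm, angles in degrees, forces in N, time in s.
With the tool pointing down it reaches from about 300 to 850 mm from the base axis. Payload 4.2 kg.
Tool frame: the origin (TCP) lies on the centre line of the jaws, within the pads' length; the fingertips stand 11 mm ahead of it and the grasp point (between the pads) lies 8 mm behind it; z points along the fingers, y is the line along which they close (so a half turn about z gives the same grasp; the last joint's range is limited). The gripper opens to 91 mm and grips with 3 to 60 N. Pads are 32 mm wide; open, the fingers measure 118 mm over their backs; the gripper's body (76 mm by 178 mm) begins 60 mm behind the grasp point.
Start: joints at [76.089, 18.312, 89.639, -0, 72.044, -1.146], TCP at [127.053, 560.803, 224.976] pointing down, gripper open.
Joint ranges: [-177.97, 177.97], [-48.28, 115.42], [12.27, 149.76], [-77.06, 257.06], [2.81, 150.46], [-146.56, 146.56]. Speed limits (degrees/s): [147.25, 147.25, 180, 180, 180, 180].

### API

Orientations are given as [roll, pitch, yaw] about the fixed x, y, z axes, in that order (R = Rz(yaw) Ry(pitch) Rx(roll)).
In Python, from workcell import env, grab_frame, camera_model, models gives the robot as it stands.
- The arm moves only by the shell command python3 -m crank 'ROWS' [FORCE]. ROWS is text: rows parted by semicolons, each of 7 numbers parted by spaces: the closure, from -1 (fully open) to 1 (shut), so that 0 is half open, then the shift along the tool's x, y, z in mm, then the turn, a rotation vector about the tool's x, y, z in degrees. A call has 1 to 10 rows; each row shifts and turns the commanded pose from where the row before left it, along the tool's axes as they then stand; what a row does not reach is not made up. A row lasts 1/8 s, in which the tool goes at most 62.5 mm and 10.7 degrees, less where a joint would pass 70% of its speed; a pose out of reach is approached as far as the arm can. A call is refused whole if a number of a shift passes 62.5 or a number of a turn 10.7, either way. A call with a gripper value outside its range is refused whole. The fingers move at their own pace and stop on an object; FORCE is the grip in N (left out, the last holds). Time passes only in rows, so rows that do not move let the fingers close. It gives the time, the measured TCP pose, the force, the opening and the grip force at its end, in the units of the state.
- env.state(): the state, without advancing time (a new reading comes with each control period).
- grab_frame(name): name is "side" or "top" or "wrist"; returns the picture (480x640x3 uint8, blue, green, red); there is no depth.
- camera_model(name): a dict with "K" (3x3 intrinsics, pixels), "R" (3x3) and "t" (3): a world point X has camera coordinates R X + t; the wrist camera has in their place "mount" (4x4, takes a point from camera to tool coordinates, whose origin is the TCP and whose axes are the flange's). Camera axes: x right, y down, z forward; pixel columns grow to the right and rows downward; lengths in mm; the calibration is good to about 2 mm. A picture is of the moment at which its call begins: read the wrist's pose just before it. camera_model takes no time and is no camera call.
- env.job_done(): hands the job in; it is judged then, once.
Trained networks look in the newest picture that a camera, given by its name, has taken for a name from the list of things; names that differ only in an ending like _2 or _b are one class to them, and where a whole thing is asked for, a point or a joint stands for the part that bears it (a point fixed in the world has none). Each returns a list of dicts, best first, with "p" (0 to 1); they miss things now and then, are a little off and sometimes report something else, mostly with a low value. They report only what shows in the picture. A call takes as long as a camera call. They do not tell look-alikes from the thing itself.
- models.search_frame(name, camera): "point" ([x, y, z] in mm, in world coordinates, good to about 4 mm: the middle of the surface that is visible of it).
The state is a dict: "time_s": time; "qpos": joint angles; "qvel": joint speeds; "effort": joint torques, N m; "ee_pos": TCP position; "ee_rot": TCP orientation; "force": force on the tool from outside, world axes, zero at the start; "torque": the same for the moment, N m; "gripper_width": finger opening in mm; "gripper_force": force on a finger pad.
Only numpy, scipy, OpenCV 4.12 (cv2) and the standard library are available. Lean on these libraries where they do the work, as an engineer would, in place of code of your own. Each camera call takes 0.05 s, during which the arm holds its last target. There are 200 camera calls.

## Working session

There is one attempt and no reset: what is moved stays moved. The work goes in short steps, Python scripts to look and compute and a shell command to move; the robot and the scene stay as the last step left them, time stands still between calls to the robot, and variables do not carry over. Pictures are saved under pics/ and viewed, at most 10 in all, crops included, and the job is handed in when it is done.

```bash
mkdir -p pics; ls
cat > h.py <<'E'
import numpy as np, cv2
from workcell import env, grab_frame, camera_model, models
def proj(c,X):
    m=camera_model(c);p=np.array(m["K"])@(np.array(m["R"])@np.array(X,float)+np.array(m["t"]).ravel());return p[:2]/p[2]
def plane(c,uv,z):
    m=camera_model(c);R=np.array(m["R"]);t=np.array(m["t"]).ravel()
    d=R.T@np.linalg.inv(np.array(m["K"]))@np.array([uv[0],uv[1],1.]);o=-R.T@t
    return o+d*(z-o[2])/d[2]
E
python3 - <<'E'
from h import *
a=grab_frame("side");b=grab_frame("top")
cv2.imwrite("pics/side0.png",a);cv2.imwrite("pics/top0.png",b)
for c in("side","top"):
  for n in("cartridge","dispenser","plunger","plunger_palm","cartridge_tip","hood","tape_roll","driver"):
    print(c,n,[(np.round(r["point"]).tolist(),round(r["p"],2),np.round(proj(c,r["point"])).tolist()) for r in models.search_frame(n,c)][:4])
print(env.state())
E
```

```text
pics
side cartridge [([447.0, 197.0, 99.0], 0.84, [263.0, 235.0]), ([406.0, 25.0, 97.0], 0.82, [239.0, 289.0]), ([574.0, 49.0, 137.0], 0.6, [324.0, 263.0])]
side dispenser [([548.0, -40.0, 36.0], 0.78, [313.0, 333.0])]
side plunger [([618.0, 181.0, 55.0], 0.78, [339.0, 252.0])]
side plunger_palm [([615.0, 180.0, 63.0], 0.54, [337.0, 250.0]), ([329.0, 164.0, 19.0], 0.52, [213.0, 273.0]), ([544.0, -37.0, 34.0], 0.38, [310.0, 332.0])]
side cartridge_tip [([405.0, 27.0, 102.0], 0.91, [238.0, 287.0]), ([446.0, 195.0, 98.0], 0.75, [262.0, 236.0]), ([572.0, 45.0, 140.0], 0.63, [323.0, 264.0])]
side hood [([755.0, 85.0, 20.0], 0.92, [404.0, 290.0]), ([574.0, 45.0, 137.0], 0.74, [324.0, 265.0])]
side tape_roll [([701.0, 12.0, 15.0], 0.94, [385.0, 317.0])]
side driver [([328.0, 164.0, 20.0], 0.74, [213.0, 272.0])]
top cartridge [([400.0, 46.0, 141.0], 0.89, [339.0, 322.0]), ([564.0, 70.0, 176.0], 0.81, [324.0, 247.0]), ([441.0, 203.0, 138.0], 0.73, [268.0, 307.0])]
top dispenser [([545.0, 3.0, 35.0], 0.86, [352.0, 265.0])]
top plunger [([604.0, 158.0, 54.0], 0.79, [288.0, 243.0])]
top plunger_
[... 452 characters left out ...]
, 0.59, [286.0, 360.0])]
{'time_s': 0.9, 'qpos': array([ 7.60902047e+01,  1.83118072e+01,  8.96406753e+01,  5.24018118e-04,
        7.20412041e+01, -1.14708803e+00]), 'qvel': array([ 0.03692213, -0.12377962,  0.01276548,  0.01426412, -0.01838651,
       -0.00745829]), 'effort': array([-5.39672546e-04, -4.12338245e+01, -2.32232791e+01,  7.27933436e-02,
        3.72995075e-02,  3.14137947e-05]), 'ee_pos': array([127.03753731, 560.80867386, 224.96548529]), 'ee_rot': array([ 1.79993678e+02, -3.72016166e-04,  1.67237131e+02]), 'force': array([-0.11931995,  0.13884854,  0.28725004]), 'torque': array([ 0.02525439,  0.0220238 , -0.04898504]), 'gripper_force': 0.0, 'gripper_width': 91.15682838315968}
```

View pics/side0.png

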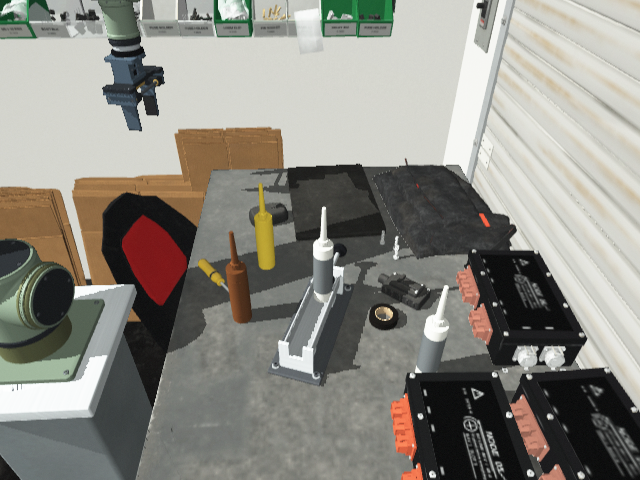

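View pics/top0.png

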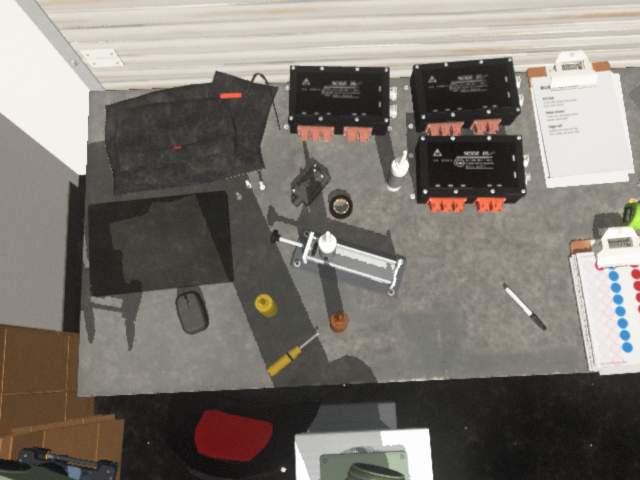

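Candidates for the cartridge, with side and top pixels:
- White/grey one in the trough: side (323,255), top (327,243). This matches the description.
- White/grey one on the table, the spare: side (435,335), top (397,170).
- Brown: side (238,280), top (339,322).
- Yellow: side (264,235), top (266,306).

I choose the one in the trough and check it in a close crop.

Run:
```python
from h import *
b=cv2.imread("pics/top0.png")[220:304,262:418]
cv2.imwrite("pics/topc.png",cv2.resize(b,None,fx=5,fy=5,interpolation=cv2.INTER_CUBIC))
b=cv2.imread("pics/side0.png")[195:395,245:375]
cv2.imwrite("pics/sidec.png",cv2.resize(b,None,fx=3,fy=3,interpolation=cv2.INTER_CUBIC))
```

```text
(no output)
```

View pics/topc.png

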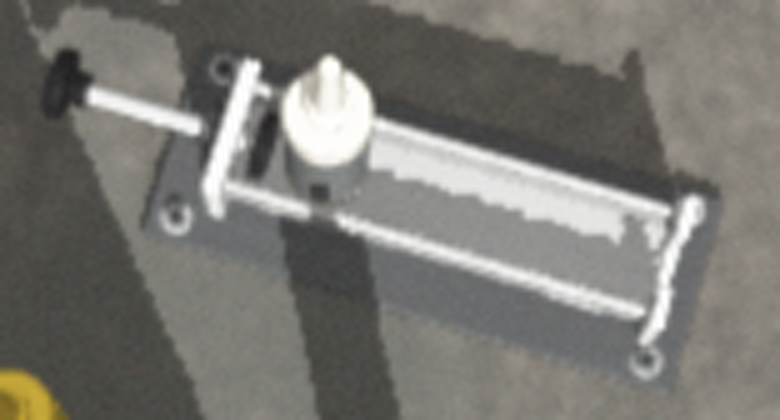

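View pics/sidec.png

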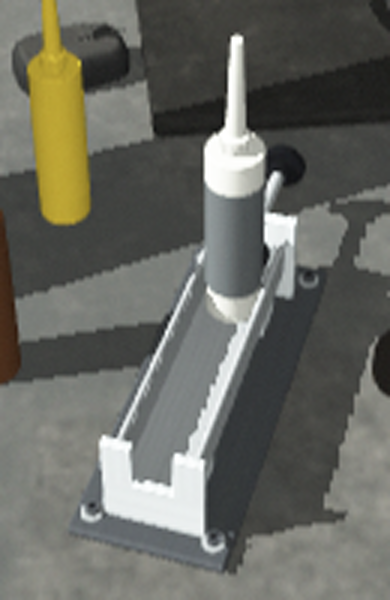

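The crops show the white/grey cartridge standing in the trough, tip at side (324,207) and top (328,232). The slotted plate faces the side camera, and the palm is at top (273,236). Now I fit the dispenser pose.

Run:
```python
from h import *
from scipy.optimize import least_squares
T=[((720,190),(138,52,8)),((672,388),(138,-52,8)),((143,228),(-138,-52,8)),((203,42),(-138,52,8)),((693,198),(117,33,75)),((652,335),(117,-33,75)),((252,65),(-104,33,80))]
S=[((72,532),(138,-52,8)),((235,571),(138,52,8)),((328,270),(-138,52,8)),((104,438),(120,-33,75)),((205,460),(120,33,75)),((136,485),(120,-13,42)),((174,493),(120,13,42)),((297,222),(-100,33,80))]
O=[("top",np.array(p)/5+[262,220]-.4,X) for p,X in T]+[("side",np.array(p)/3+[245,195]-.33,X) for p,X in S]
def W(q,X):
    a=np.radians(q[2]);return np.array([q[0]+X[0]*np.cos(a)-X[1]*np.sin(a),q[1]+X[0]*np.sin(a)+X[1]*np.cos(a),X[2]])
f=lambda q:np.concatenate([proj(c,W(q,X))-p for c,p,X in O])
r=least_squares(f,[550,20,-105],loss="soft_l1");q=r.x;print(q);print(np.round(f(q).reshape(-1,2),1).tolist())
np.save("q.npy",q)
def tri(a,b):
    return least_squares(lambda X:np.r_[proj("top",X)-a,proj("side",X)-b],[570,60,200]).x
def inv(X):
    a=np.radians(q[2]);d=np.array(X[:2])-q[:2];return [d[0]*np.cos(a)+d[1]*np.sin(a),-d[0]*np.sin(a)+d[1]*np.cos(a),X[2]]
tip=tri(np.array([330,62])/5+[261.6,219.6],np.array([237,38])/3+[244.7,194.7]);print("tip",tip,inv(tip))
pl=tri(np.array([55,84])/5+[261.6,219.6],np.array([288,165])/3+[244.7,194.7]);print("palm",pl,inv(pl))
for n,X in dict(tip0=(-58,0,260),land=(187,0,55),palm=(-205,0,55),mid=(0,0,35)).items():print(n,W(q,X))
print([inv((p[0],p[1],p[2])) for p in((753,92,20),(699,15,17),(328,165,20),(402,45,140),(441,203,140))])
m=camera_model("wrist");print(m)
```

```text
[ 556.05270531   10.06615848 -109.40453021]
[[1.3, 1.0], [0.1, 1.1], [-0.8, 1.5], [-0.6, -0.0], [0.1, -0.8], [1.0, -1.9], [-0.3, -0.5], [-0.8, -1.9], [-1.9, -1.5], [0.6, -0.8], [-0.3, 1.1], [1.0, 2.1], [0.1, -0.4], [0.9, 0.2], [0.1, 0.5]]
tip [575.02433169  62.2963633  261.03344061] [np.float64(-55.56639248245927), np.float64(0.5412304363698262), np.float64(261.03344060820683)]
palm [623.37072771 193.85217585  51.36962399] [np.float64(-195.7117593677985), np.float64(2.433838110720785), np.float64(51.369623992761575)]
tip0 [575.32237641  64.77154921 260.        ]
land [ 493.92462778 -166.31156683   55.        ]
palm [624.16102559 203.42141883  55.        ]
mid [556.05270531  10.06615848  35.        ]
[[np.float64(-142.71262773678507), np.float64(158.53862986279466), 20], [np.float64(-52.14577728364318), np.float64(133.18817426534574), 17], [np.float64(-70.36578815387544), np.float64(-266.57304346830165), 20], [np.float64(18.232336441038), np.float64(-156.90822541682172), 140], [np.float64(-143.74988613279314), np.float64(-172.61680810406088), 140]]
{'K': array([[335.87518233,   0.        , 314.90666059],
       [  0.        , 335.87518233, 239.62306573],
       [  0.        ,   0.        ,   1.        ]]), 'mount': array([[ 1.16456970e-03, -9.66177106e-01, -2.57876799e-01,
         7.22244469e+01],
       [ 9.99999070e-01,  9.42304521e-04,  9.85492169e-04,
        -1.03132341e+00],
       [-7.09161499e-04, -2.57877707e-01,  9.66177305e-01,
        -1.60529336e+02],
       [ 0.00000000e+00,  0.00000000e+00,  0.00000000e+00,
         1.00000000e+00]])}
```

The fit is good to about 2 mm: dispenser at (556, 10), yaw -109.4°, cartridge tip at x ≈ -56, y ≈ 0. The plan:
- Put the fingers astride the nozzle, closing along the trough.
- Rotate about the front foot edge, the rear finger pushing and the front one supporting.

First I rise and approach.

```bash
python3 -m crank '0 0 0 -50 0 0 0; 0 0 0 -45 0 0 6.6; 0 -42 -23 0 0 0 0; 0 -42 -23 0 0 0 0; 0 -42 -23 0 0 0 0; 0 -42 -23 0 0 0 0; 0 -42 -23 0 0 0 0; 0 -42 -23 0 0 0 0; 0 -42 -23 0 0 0 0; 0 -42 -23 0 0 0 0' 3 && python3 -m crank '0 -42 -23 0 0 0 0; 0 -42 -23 0 0 0 0; 0 -42 -23 0 0 0 0; 0 -42 -23 0 0 0 0; 0 0 0 0 0 0 0; 0 0 0 0 0 0 0'
cat >> h.py <<'E'
from scipy.spatial.transform import Rotation as Ro
q=np.load("q.npy");a=np.radians(q[2]);D=np.array([[np.cos(a),-np.sin(a),0],[np.sin(a),np.cos(a),0],[0,0,1]])
def pose():
    s=env.state();R=Ro.from_euler("xyz",s["ee_rot"],degrees=True).as_matrix()
    p=D.T@(np.array(s["ee_pos"])-[q[0],q[1],0]);Rd=D.T@R
    print("t",round(s["time_s"],2),"disp",np.round(p,1),"z",np.round(Rd[:,2],3),"y",np.round(Rd[:,1],3),"F",np.round(D.T@s["force"],1),"w",round(s["gripper_width"],1),"q",np.round(s["qpos"],0).tolist())
    return p,Rd
E
python3 -c "
from h import *
p,R=pose()
print('to tip, tool axes',R.T@(np.array([-56,0,300])-p))
cv2.imwrite('pics/w1.png',grab_frame('wrist'))"
```

```text
time_s: 2.15
ee_pos: [383.9, 274.5, 320.2]
ee_rot: [180.0, 0.0, 160.6]
force: [0.4, 1.6, -0.4]
gripper_width: 45.8
gripper_force: 0.0
time_s: 2.9
ee_pos: [510.6, 133.5, 319.8]
ee_rot: [180.0, -0.1, 160.6]
force: [-0.8, 0.5, -0.7]
gripper_width: 45.4
gripper_force: 0.0
t 2.9 disp [-101.4  -83.9  319.8] z [-0.    -0.001 -1.   ] y [-1. -0.  0.] F [-0.2 -1.  -0.7] w 45.4 q [13.0, 11.0, 86.0, 0.0, 83.0, -57.0]
to tip, tool axes [-83.86851756 -45.38652001  19.74951869]
```

View pics/w1.png

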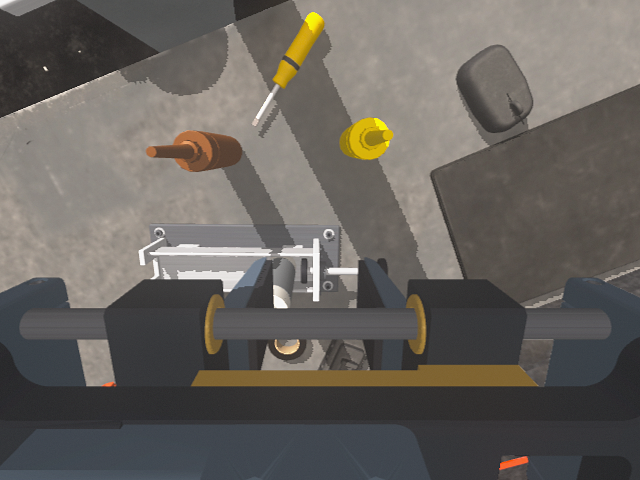

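The wrist view shows the cartridge at about (290,290), between the finger columns at x 245–270 and 360–385, with the dispenser below. The axes line up, so I move over the nozzle.

```bash
python3 -m crank '0 -28 -15 0 0 0 0; 0 -28 -15 0 0 0 0; 0 -28 -15 0 0 0 0; 0 0 0 0 0 0 0; 0 0 0 0 0 0 0' >/dev/null
python3 -c "
from h import *
p,R=pose()
a=grab_frame('side')[100:300,240:400];b=cv2.resize(a,None,fx=2.5,fy=2.5,interpolation=2)
t=grab_frame('top')[180:300,250:410];t=cv2.resize(t,(400,300),interpolation=2)
c=np.zeros((500,800,3),np.uint8);c[:,:400]=b;c[:300,400:]=t
cv2.imwrite('pics/s2.png',c)"
```

```text
t 3.58 disp [-57.2  -0.6 320.1] z [-0.001 -0.001 -1.   ] y [-1.    -0.002  0.001] F [1.1 0.4 0.2] w 45.6 q [5.0, 16.0, 79.0, 0.0, 85.0, -66.0]
```

View pics/s2.png

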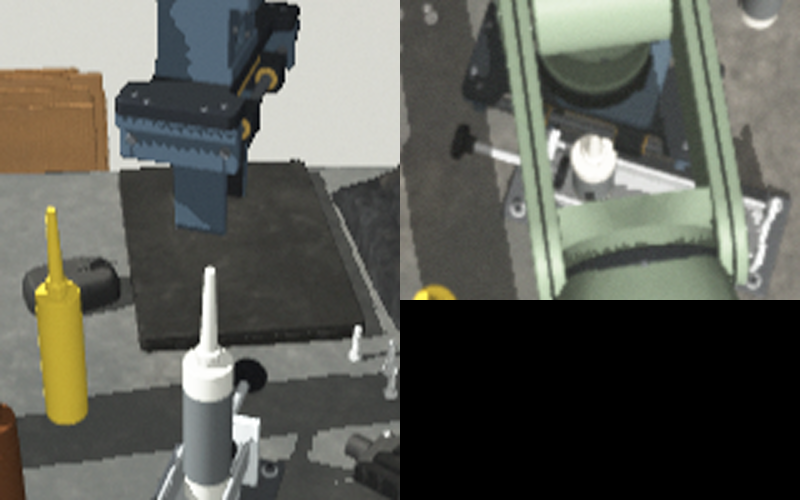

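Side crop: the fingers hang above the nozzle tip at (210,268), roughly central laterally. I descend astride the nozzle and narrow the gap to about 24 mm.

```bash
python3 -m crank '0 0 -1 20 0 0 0; 0 0 0 20 0 0 0; 0 0 0 21 0 0 0; 0.47 0 0 0 0 0 0; 0.47 0 0 0 0 0 0; 0.47 0 0 0 0 0 0' 3 
python3 -c "
from h import *
p,R=pose()
a=grab_frame('side')[100:300,240:400];b=cv2.resize(a,None,fx=3,fy=3,interpolation=2)
cv2.imwrite('pics/s3.png',b)"
```

```text
time_s: 4.42
ee_pos: [575.5, 62.3, 260.2]
ee_rot: [179.9, 0.1, 160.7]
force: [0.2, 0.2, 0.6]
gripper_width: 24.5
gripper_force: 0.0
t 4.42 disp [-55.7   0.9 260.2] z [-0.001  0.002 -1.   ] y [-1.    -0.001  0.001] F [-0.2  0.1  0.6] w 24.5 q [5.0, 17.0, 86.0, 0.0, 77.0, -66.0]
```

View pics/s3.png

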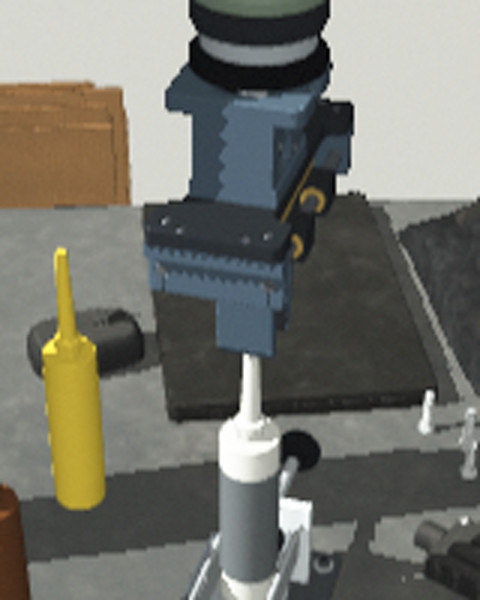

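The front finger hides the tip, so the fingers are astride. I tip it in 3° steps.

```bash
python3 -m crank '0.47 0 -8 0 0 0 0; 0.47 0 -11.8 -0.3 -3 0 0; 0.47 0 -11.8 -0.3 -3 0 0; 0.47 0 -11.8 -0.3 -3 0 0; 0.47 0 -8 -0.2 -2 0 0; 0.47 0 -8 -0.2 -2 0 0; 0.47 0 -8 -0.2 -2 0 0; 0.47 0 -8 -0.2 -2 0 0; 0.47 0 0 0 0 0 0; 0.47 0 0 0 0 0 0' 3
python3 -c "
from h import *
p,R=pose()
print('phi',np.degrees(np.arctan2(-R[0,2],-R[2,2])))
a=grab_frame('side')[120:360,220:380];b=cv2.resize(a,None,fx=2.5,fy=2.5,interpolation=2)
cv2.imwrite('pics/s4.png',b)"
```

```text
time_s: 5.72
ee_pos: [550.3, -8.6, 252.4]
ee_rot: [163.0, 0.0, 160.6]
force: [0.5, -0.1, -0.5]
gripper_width: 23.9
gripper_force: 0.0
t 5.72 disp [ 19.5   0.8 252.4] z [-0.292  0.    -0.956] y [-0.956 -0.001  0.292] F [-0.   0.6 -0.5] w 23.9 q [-12.0, 14.0, 94.0, 18.0, 71.0, -88.0]
phi 16.990846215998804
```

View pics/s4.png

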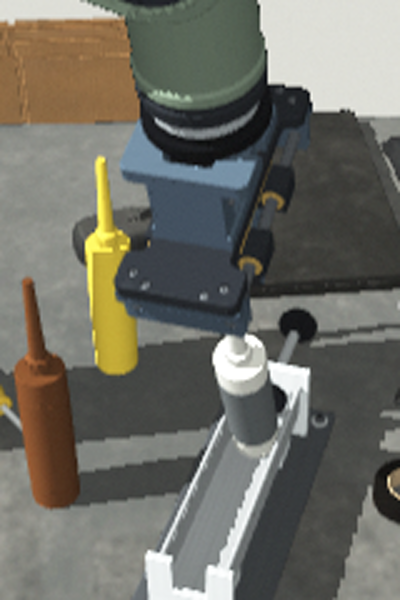

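The cartridge leans forward into the fork, straight in the trough, with the foot still on the floor. I continue.

```bash
python3 -m crank '0.47 0 -11.8 -0.2 -3 0 0; 0.47 0 -11.8 -0.2 -3 0 0; 0.47 0 -11.8 -0.2 -3 0 0; 0.47 0 -11.8 -0.2 -3 0 0; 0.47 0 -11.8 -0.2 -3 0 0; 0.47 0 -11.8 -0.2 -3 0 0; 0.47 0 0 0 0 0 0' 3
python3 -c "
from h import *
p,R=pose()
print('phi',np.degrees(np.arctan2(-R[0,2],-R[2,2])))
f=np.radians(35);x,z=-10.7,225.2
print(-37+x*np.cos(f)+z*np.sin(f),35+z*np.cos(f)-x*np.sin(f))"
```

```text
time_s: 6.65
ee_pos: [528.5, -70.1, 223.1]
ee_rot: [145.0, -0.1, 160.6]
force: [0.4, 0.6, -0.4]
gripper_width: 24.3
gripper_force: 0.1
t 6.65 disp [ 84.7   0.6 223.1] z [-0.573 -0.001 -0.819] y [-0.819  0.002  0.573] F [-0.7  0.1 -0.4] w 24.3 q [-29.0, 17.0, 101.0, 36.0, 73.0, -114.0]
phi 34.97172298150972
83.40448659236337 225.61030824283714
```

```bash
python3 -c "
from h import *
p,R=pose()
def corner(th):
    t=np.radians(th);x,z=-16,225;return np.array([-37+x*np.cos(t)+z*np.sin(t),35+z*np.cos(t)-x*np.sin(t)])
def ty(f):f=np.radians(f);return np.array([-np.cos(f),np.sin(f)])
def tz(f):f=np.radians(f);return np.array([-np.sin(f),-np.cos(f)])
for th in(35,37,39,41):
    d=corner(th)-p[[0,2]];print(th,d@ty(35),d@tz(35))
P=p[[0,2]];F=35
sched=[(36,41,24,),(39,43,24),(42,46,25),(43,49,28),(43,52,31),(43,55,34)]+[(43,58+3*i,34) for i in range(12)]
for f,th,g in sched:
    T=corner(th)+g/2*ty(f)-0.0*tz(f)
    d=T-P;print(f,th,g,'c',round(1-g/45.6,2),'shift y %.1f z %.1f rx %d'%(d@ty(F),d@tz(F),-(f-F)),T.round(1));P,F=T,f
"
```

```text
t 6.65 disp [ 84.7   0.6 223.1] z [-0.573 -0.001 -0.819] y [-0.819  0.002  0.573] F [-0.7  0.1 -0.4] w 24.3 q [-29.0, 17.0, 101.0, 36.0, 73.0, -114.0]
35 7.818826330622825 -1.0786062836885004
37 -0.04330719513437604 -1.499934310225091
39 -7.915355457648171 -1.6466211720549893
41 -15.787727578706837 -1.518488153832472
36 41 24 c 0.47 shift y -3.8 z -1.7 rx -1 [ 88.8 222.4]
39 43 24 c 0.47 shift y -7.9 z -0.4 rx -3 [ 95.4 218. ]
42 46 25 c 0.45 shift y -11.3 z -0.4 rx -3 [104.4 211.2]
43 49 28 c 0.39 shift y -10.3 z 0.1 rx -1 [112.1 204.2]
43 52 31 c 0.32 shift y -10.3 z 0.7 rx 0 [119.1 196.7]
43 55 34 c 0.25 shift y -10.2 z 1.3 rx 0 [125.7 188.8]
43 58 34 c 0.25 shift y -11.6 z 1.9 rx 0 [132.9 179.4]
43 61 34 c 0.25 shift y -11.5 z 2.5 rx 0 [139.6 169.7]
43 64 34 c 0.25 shift y -11.4 z 3.1 rx 0 [145.8 159.6]
43 67 34 c 0.25 shift y -11.2 z 3.7 rx 0 [151.4 149.2]
43 70 34 c 0.25 shift y -11.0 z 4.3 rx 0 [156.5 138.6]
43 73 34 c 0.25 shift y -10.8 z 4.9 rx 0 [161.1 127.7]
43 76 34 c 0.25 shift y -10.5 z 5.4 rx 0 [165.  116.6]
43 79 34 c 0.25 shift y -10.2 z 6.0 rx 0 [168.4 105.2]
43 82 34 c 0.25 shift y -9.9 z 6.5 rx 0 [171.2  93.8]
43 85 34 c 0.25 shift y -9.5 z 7.0 rx 0 [173.3  82.1]
43 88 34 c 0.25 shift y -9.1 z 7.5 rx 0 [174.9  70.4]
43 91 34 c 0.25 shift y -8.7 z 8.0 rx 0 [175.8  58.7]
```

```bash
python3 -m crank '0.47 0 -3.8 0 -1 0 0; 0.47 0 -7.9 -0.4 -3 0 0; 0.45 0 -11.3 -0.4 -3 0 0; 0.39 0 -10.3 0 -1 0 0; 0.32 0 -10.3 0.7 0 0 0; 0.25 0 -10.2 1.3 0 0 0; 0.25 0 -11.6 1.9 0 0 0; 0.25 0 0 0 0 0 0' 3
python3 -c "
from h import *
p,R=pose()
print('phi',np.degrees(np.arctan2(-R[0,2],-R[2,2])))
a=grab_frame('side')[140:400,220:380];b=cv2.resize(a,None,fx=2.3,fy=2.3,interpolation=2)
cv2.imwrite('pics/s5.png',b)"
```

```text
time_s: 7.65
ee_pos: [512.8, -114.3, 178.3]
ee_rot: [137.0, -0.1, 160.6]
force: [0.3, -0.4, -0.2]
gripper_width: 34.0
gripper_force: 0.3
t 7.65 disp [131.6   0.5 178.3] z [-0.682 -0.001 -0.731] y [-0.731  0.001  0.682] F [ 0.3  0.4 -0.2] w 34.0 q [-38.0, 23.0, 104.0, 42.0, 74.0, -128.0]
phi 43.015435854428276
```

View pics/s5.png

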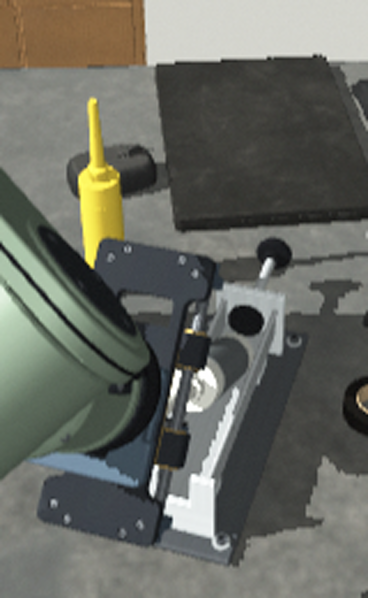

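The cartridge lies at about 58° in the fork with its foot in the trough. I keep lowering it.

```bash
python3 -m crank '0.25 0 -11.5 2.5 0 0 0; 0.25 0 -11.4 3.1 0 0 0; 0.25 0 -11.2 3.7 0 0 0; 0.25 0 -11 4.3 0 0 0; 0.25 0 -10.8 4.9 0 0 0; 0.25 0 0 0 0 0 0' 3
python3 -c "
from h import *
p,R=pose()"
```

```text
time_s: 8.45
ee_pos: [503.3, -140.8, 126.4]
ee_rot: [137.0, -0.1, 160.6]
force: [-0.6, -0.8, -0.4]
gripper_width: 34.2
gripper_force: 0.4
t 8.45 disp [159.8   0.4 126.4] z [-0.683 -0.002 -0.731] y [-0.731  0.001  0.683] F [ 1.  -0.3 -0.4] w 34.2 q [-40.0, 27.0, 106.0, 42.0, 71.0, -134.0]
```

```bash
python3 -m crank '0.25 0 -10.5 5.4 0 0 0; 0.25 0 -10.2 6 0 0 0; 0.25 0 -9.9 6.5 0 0 0; 0.25 0 -6.5 4.5 0 0 0; 0.25 0 -3 2.5 0 0 0; 0.25 0 0 0 0 0 0' 3
python3 -c "
from h import *
p,R=pose()
a=grab_frame('side')[200:400,220:380];b=cv2.resize(a,None,fx=3,fy=3,interpolation=2)
t=grab_frame('top')[215:305,262:418];t=cv2.resize(t,(320,185),interpolation=2)
b[:185,-320:]=t
cv2.imwrite('pics/s6.png',b)"
```

```text
time_s: 9.2
ee_pos: [499.6, -152.4, 81.6]
ee_rot: [137.0, -0.0, 160.6]
force: [0.1, -0.3, 0.0]
gripper_width: 34.4
gripper_force: 0.5
t 9.2 disp [172.    0.7  81.6] z [-0.682 -0.001 -0.731] y [-0.731 -0.     0.682] F [0.2 0.2 0. ] w 34.4 q [-41.0, 31.0, 108.0, 43.0, 68.0, -139.0]
```

View pics/s6.png

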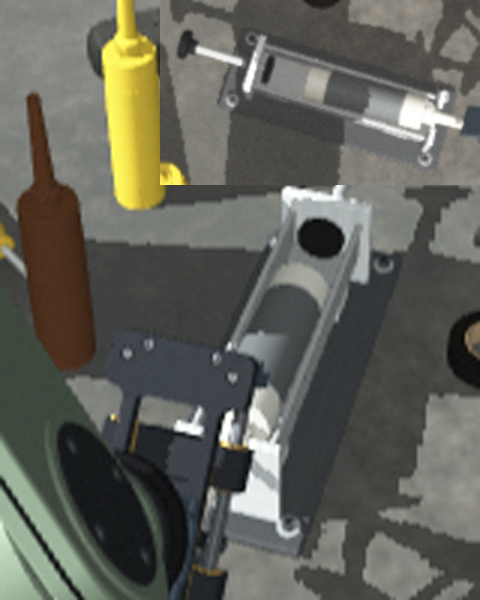

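Almost lying: the nozzle is over the slot and the body is straight in the trough. I do the last millimetres slowly.

```bash
python3 -m crank '0.25 0 -4 3 0 0 0; 0.25 0 -4 3 0 0 0; 0.25 0 -3.5 2.8 0 0 0; 0.25 0 -3.5 2.8 0 0 0; 0.25 0 -3.5 2.6 0 0 0; 0.25 0 -2 1.5 0 0 0; 0.25 0 0 0 0 0 0' 3
python3 -c "
from h import *
p,R=pose()"
```

```text
time_s: 10.18
ee_pos: [498.2, -156.4, 56.3]
ee_rot: [137.0, -0.0, 160.6]
force: [-0.0, 0.3, 0.1]
gripper_width: 34.4
gripper_force: 0.1
t 10.18 disp [176.2   0.8  56.3] z [-0.682 -0.001 -0.731] y [-0.731 -0.     0.682] F [-0.3 -0.1  0.1] w 34.4 q [-42.0, 33.0, 109.0, 44.0, 66.0, -141.0]
```

```bash
python3 -m crank '0.2 0 0 0 0 0 0; 0.15 0 0 0 0 0 0; 0.1 0 0 0 0 0 0; 0.1 0 0 0 0 0 0; 0.1 0 0 -6 0 0 0; 0.1 0 0 -12 0 0 0; 0.1 0 0 -20 0 0 0; 0.1 0 0 -25 0 0 0; 0.1 0 0 -30 0 0 0; 0.1 0 0 -30 0 0 0' 3
python3 -c "
from h import *
p,R=pose()
inv=lambda X:np.round(D.T@(np.array(X)-[q[0],q[1],0]),1).tolist()
for c in('side','top'):
  grab_frame(c)
  for n in('cartridge_tip','cartridge','plunger_palm'):
    print(c,n,[(inv(r['point']),round(r['p'],2),proj(c,r['point']).round().tolist()) for r in models.search_frame(n,c)][:5])
  print(c,'expected tip px',proj(c,D@[187,0,55]+[q[0],q[1],0]), 'palm',proj(c,D@[-203,0,55]+[q[0],q[1],0]))
"
```

```text
time_s: 11.42
ee_pos: [469.9, -236.8, 147.6]
ee_rot: [137.0, 0.0, 160.6]
force: [0.2, 0.5, 0.3]
gripper_width: 41.3
gripper_force: 0.0
t 11.43 disp [261.4   0.8 147.6] z [-0.682  0.    -0.732] y [-0.732 -0.001  0.682] F [-0.5  0.1  0.3] w 41.3 q [-49.0, 28.0, 99.0, 37.0, 80.0, -136.0]
side cartridge_tip [([-140.2, -165.5, 94.6], 0.98, [263.0, 236.0]), ([35.8, -146.5, 99.9], 0.97, [239.0, 288.0]), ([67.3, 3.1, 73.6], 0.58, [307.0, 325.0])]
side cartridge [([-143.0, -161.6, 99.8], 0.88, [265.0, 234.0]), ([35.4, -149.9, 97.9], 0.71, [237.0, 289.0]), ([64.3, 3.5, 75.1], 0.67, [308.0, 324.0])]
side plunger_palm [([-142.9, 2.0, 60.7], 0.64, [335.0, 261.0])]
side expected tip px [284.30700532 383.24222302] palm [340.1725679  246.51099313]
top cartridge_tip [([47.2, -2.6, 68.9], 0.84, [368.0, 265.0]), ([-145.5, -170.8, 140.3], 0.78, [267.0, 306.0]), ([20.4, -159.7, 138.7], 0.52, [340.0, 322.0])]
top cartridge [([-146.0, -170.5, 133.9], 0.88, [267.0, 306.0]), ([42.8, -5.7, 71.1], 0.72, [366.0, 265.0]), ([13.3, -159.9, 141.6], 0.63, [336.0, 321.0])]
top plunger_palm [([-155.8, -4.2, 61.4], 0.58, [287.0, 242.0])]
top expected tip px [423.79518838 281.08868138] palm [269.28908857 235.8017002 ]
```

```bash
python3 -m crank '0.5 0 20 -22 10.7 0 0; 1 0 16 -25 10.7 0 0; 1 0 11 -28 10.7 0 0; 1 0 6 -29 10.7 0 0; 1 0 0 0 0.2 0 0; 1 0 50 0 0 0 0; 1 0 50 0 0 0 0; 1 0 50 0 0 0 0; 1 0 50 0 0 0 0; 1 0 50 0 0 0 0' 3 >/dev/null; python3 -m crank '1 0 50 0 0 0 0; 1 0 50 0 0 0 0; 1 0 50 0 0 0 0; 1 0 50 0 0 0 0; 1 0 45 0 0 0 0; 1 0 0 0 0 0 0; 1 0 0 0 0 0 0' >/dev/null
python3 -c "
from h import *
p,R=pose()
print('TCP to palm-ready (-245,0,49) tool axes',(R.T@(np.array([-245,0,49])-p)).round(1))
w=lambda X:D@np.array(X,float)+[q[0],q[1],0]
# nozzle profile along axis beyond the plate, and plunger
for c in('side','top'):
  im=grab_frame(c).astype(int).mean(2)
  print(c,[(x,[int(im[int(round(v)),int(round(u))]) for u,v in [proj(c,w([x,y,55+y2])) for y,y2 in((-18,0),(-9,0),(0,0),(9,0),(18,0),(0,15))]]) for x in(125,140,155,170,180,190,200)])
"
```

```text
t 13.95 disp [-233.6    0.4  263.3] z [ 0.002 -0.004 -1.   ] y [-1.    -0.    -0.002] F [0.4 0.4 0.2] w 0.2 q [19.0, 27.0, 71.0, 0.0, 83.0, -52.0]
TCP to palm-ready (-245,0,49) tool axes [ -0.3  11.9 214.3]
side [(125, [234, 133, 236, 117, 234, 252]), (140, [236, 236, 239, 237, 237, 254]), (155, [163, 194, 246, 125, 125, 254]), (170, [114, 117, 216, 113, 114, 255]), (180, [138, 126, 201, 130, 135, 253]), (190, [124, 133, 238, 119, 129, 233]), (200, [128, 123, 128, 129, 128, 144])]
top [(125, [110, 126, 255, 115, 108, 252]), (140, [129, 137, 255, 132, 130, 253]), (155, [127, 130, 254, 140, 136, 234]), (170, [130, 132, 254, 134, 132, 237]), (180, [128, 137, 253, 127, 131, 219]), (190, [135, 133, 196, 135, 133, 134]), (200, [135, 130, 116, 137, 144, 123])]
```

The pixel profile shows the nozzle on the slot axis at z 55 in both views, ending at x ≈ 190. The cartridge is down. Next I descend behind the palm.

```bash
python3 -m crank '1 0 12 40 0 0 0; 1 0 0 50 0 0 0; 1 0 0 50 0 0 0; 1 0 0 40 0 0 0; 1 0 0 34 0 0 0; 1 0 0 0 0 0 0; 1 0 -10 0 0 0 0; 1 0 -10 0 0 0 0; 1 0 -8 0 0 0 0; 1 0 0 0 0 0 0' >/dev/null
python3 -c "
from h import *
p,R=pose()"
```

```text
t 15.3 disp [-218.3    0.8   52.3] z [-0.001  0.001 -1.   ] y [-1.     0.     0.001] F [-0.3  0.9  0.5] w 0.6 q [18.0, 34.0, 90.0, 0.0, 56.0, -53.0]
```

```bash
python3 -m crank '1 0 -6 0 0 0 0; 1 0 -6 0 0 0 0; 1 0 -6 0 0 0 0; 1 0 -6 0 0 0 0; 1 0 -6 0 0 0 0; 1 0 -6 0 0 0 0; 1 0 -6 0 0 0 0; 1 0 -6 0 0 0 0; 1 0 -3 0 0 0 0; 1 0 -3 0 0 0 0' >/dev/null
python3 -c "
from h import *
p,R=pose()"
python3 -m crank '1 0 -3 0 0 0 0; 1 0 -2 0 0 0 0' >/dev/null
python3 -c "
from h import *
p,R=pose()"
```

```text
t 16.55 disp [-164.7    0.5   51.4] z [-0. -0. -1.] y [-1.    -0.001  0.   ] F [-2.8 -1.8  0.8] w 0.8 q [14.0, 32.0, 94.0, 0.0, 54.0, -57.0]
t 16.8 disp [-159.8    0.5   51.4] z [-0. -0. -1.] y [-1.    -0.001  0.   ] F [-2.2 -2.2 -0. ] w 0.7 q [14.0, 32.0, 95.0, 0.0, 54.0, -57.0]
```

```bash
P='from h import *;pose()'; python3 -m crank '1 0 -1.5 0 0 0 0; 1 0 -1.5 0 0 0 0; 1 0 0 0 0 0 0' >/dev/null; python3 -c "$P"; python3 -m crank '1 0 -1 0 0 0 0; 1 0 -1 0 0 0 0' >/dev/null; python3 -c "$P"; python3 -m crank '1 0 -1 0 0 0 0; 1 0 0 0 0 0 0' >/dev/null; python3 -c "$P"
```

```text
t 17.18 disp [-157.     0.5   51.4] z [-0.  0. -1.] y [-1.    -0.001  0.   ] F [-2.8 -2.1  0.6] w 0.4 q [13.0, 31.0, 95.0, 0.0, 53.0, -57.0]
t 17.43 disp [-155.     0.5   51.4] z [-0.  0. -1.] y [-1.    -0.001  0.   ] F [-2.8 -1.5 -0.4] w 0.2 q [13.0, 31.0, 95.0, 0.0, 53.0, -57.0]
t 17.68 disp [-153.8    0.5   51.4] z [ 0. -0. -1.] y [-1.    -0.001 -0.   ] F [-3.3 -2.5 -0.2] w 0.2 q [13.0, 31.0, 95.0, -0.0, 53.0, -57.0]
```

```bash
P='from h import *;pose()'; for i in 1; do python3 -m crank '1 0 -1 0 0 0 0; 1 0 0 0 0 0 0' >/dev/null; python3 -c "$P"; python3 -m crank '1 0 -1 0 0 0 0; 1 0 0 0 0 0 0' >/dev/null; python3 -c "$P"; python3 -m crank '1 0 -1 0 0 0 0; 1 0 0 0 0 0 0' >/dev/null; python3 -c "$P"; done
```

```text
t 17.93 disp [-152.8    0.5   51.4] z [ 0. -0. -1.] y [-1.    -0.001 -0.   ] F [-2.7 -2.6  1.1] w 0.6 q [13.0, 31.0, 95.0, 0.0, 53.0, -57.0]
t 18.18 disp [-151.9    0.5   51.4] z [ 0. -0. -1.] y [-1.    -0.001 -0.   ] F [-3.1 -2.3  0.9] w 0.5 q [13.0, 31.0, 96.0, 0.0, 53.0, -58.0]
t 18.43 disp [-150.8    0.5   51.4] z [ 0. -0. -1.] y [-1.    -0.001 -0.   ] F [-3.4 -1.7  0.5] w 0.4 q [13.0, 31.0, 96.0, 0.0, 53.0, -58.0]
```

```bash
P='from h import *;pose()'; python3 -m crank '1 0 -1 0 0 0 0; 1 0 0 0 0 0 0' >/dev/null; python3 -c "$P"; python3 -m crank '1 0 -1 0 0 0 0; 1 0 0 0 0 0 0' >/dev/null; python3 -c "$P"; python3 -m crank '1 0 -1 0 0 0 0; 1 0 0 0 0 0 0' >/dev/null; python3 -c "$P"
python3 -c "
from h import *
w=lambda X:D@np.array(X,float)+[q[0],q[1],0]
for c in('side','top'):
  im=grab_frame(c).astype(int).mean(2)
  print(c,[(x,int(im[tuple(int(round(k)) for k in proj(c,w([x,0,55]))[::-1])])) for x in range(170,216,3)])
"
```

```text
t 18.68 disp [-149.8    0.5   51.4] z [ 0. -0. -1.] y [-1.    -0.001 -0.   ] F [-3.7 -2.9  0.1] w 0.6 q [13.0, 31.0, 96.0, -0.0, 53.0, -58.0]
t 18.93 disp [-149.     0.5   51.4] z [-0. -0. -1.] y [-1.    -0.001  0.   ] F [-3.6 -2.7 -0.5] w 0.3 q [13.0, 31.0, 96.0, 0.0, 53.0, -58.0]
t 19.18 disp [-149.     0.5   51.5] z [-0.002  0.    -1.   ] y [-1.    -0.     0.002] F [-6.4 -3.  -0.3] w 0.6 q [13.0, 31.0, 96.0, 0.0, 53.0, -58.0]
side [(170, 171), (173, 173), (176, 190), (179, 174), (182, 174), (185, 166), (188, 169), (191, 159), (194, 159), (197, 169), (200, 197), (203, 188), (206, 137), (209, 135), (212, 129), (215, 126)]
top [(170, 251), (173, 245), (176, 253), (179, 246), (182, 233), (185, 251), (188, 245), (191, 253), (194, 245), (197, 222), (200, 173), (203, 125), (206, 126), (209, 136), (212, 133), (215, 133)]
```

```bash
P='from h import *;pose()'; python3 -m crank '1 0 -1 0 0 0 0; 1 0 0 0 0 0 0' >/dev/null; python3 -c "$P"; python3 -m crank '1 0 2 0 0 0 0; 1 0 10 0 0 0 0; 1 0 20 0 0 0 0; 1 0 20 0 0 0 0; 1 0 0 -50 0 0 0; 1 0 0 -50 0 0 0; 1 0 0 0 0 0 0' >/dev/null
python3 -c "
from h import *
pose()
w=lambda X:D@np.array(X,float)+[q[0],q[1],0]
for c in('side','top'):
  im=grab_frame(c).astype(int).mean(2)
  print(c,[(x,int(im[tuple(int(round(k)) for k in proj(c,w([x,0,55]))[::-1])])) for x in range(185,212,3)])
"
```

```text
t 19.52 disp [-149.     0.5   51.5] z [-0.004  0.    -1.   ] y [-1.     0.     0.004] F [-9.8 -3.6 -2.2] w 0.6 q [13.0, 31.0, 96.0, 0.0, 53.0, -58.0]
t 20.4 disp [-201.8    2.8  156.5] z [-0.006  0.009 -1.   ] y [-1.    -0.002  0.006] F [-0.7 -0.2  0.6] w 0.3 q [17.0, 28.0, 84.0, -0.0, 67.0, -54.0]
side [(185, 161), (188, 165), (191, 154), (194, 157), (197, 165), (200, 193), (203, 183), (206, 132), (209, 131)]
top [(185, 251), (188, 245), (191, 253), (194, 245), (197, 224), (200, 171), (203, 127), (206, 123), (209, 135)]
```

The plunger stalled with the force rising from 3 to 10 N, and the tip is at x ≈ 199, so the cartridge is home and the arm is clear. I hand in.

```bash
python3 -m crank '1 0 0 0 0 0 0; 1 0 0 0 0 0 0' >/dev/null; python3 -c "
from h import *
print(env.job_done())"
```

```text
the job is handed in; nothing more can be done
None
```

I tipped the cartridge down into the slot with the fingers supporting it, pushed it home with the plunger (it stalled at about 10 N with the nozzle tip at x ≈ 199), backed the arm clear and handed the job in at about 21 s; no verdict was returned.

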